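# Image the cassettes on the enabling lever

## Robot

A 6-joint arm with a two-finger parallel gripper is mounted at the origin on the work surface. World frame = base frame: x ahead of the robot, y to its left, z up, the work surface at z = 0. Lengths are in mm, angles in rad, forces in N, time in s.
With the tool pointing down it reaches from about 400 to 925 mm from the base axis. Payload 3.4 kg.
Tool frame: the origin (TCP) lies between the finger pads; the fingertips stand bot.tip_extent ahead of it and the grasp point (between the pads) lies 2 mm behind it (bot.tip_extent is the distance from the TCP to the fingertips, in mm); z points along the fingers, y is the line along which they close (so a half turn about z gives the same grasp; the last joint's range is limited). The gripper opens to 85 mm and grips with 20 to 120 N. Pads are 22 mm wide; open, the fingers measure 114 mm over their backs; the gripper's body (76 mm by 85 mm) begins 54 mm behind the grasp point. The pads swing forward as they close: fully open they stand 13 mm farther back than shut.
Start: joints at [1.228, 0.307, 1.506, -0, 1.328, -0.073], TCP at [152.729, 554.351, 248.305] pointing down, gripper open.
Joint ranges: [-3.12, 3.12], [-1.05, 2.28], [0.14, 2.33], [-1.42, 4.57], [0.1, 2.73], [-2.68, 2.68]. Speed limits (rad/s): [2.57, 2.57, 3.14, 3.14, 3.14, 3.14].

## Interface

Orientations are given as a unit quaternion [w, x, y, z].
In Python, from cell import bot, eyes gives the robot as it stands. Calls block until the motion is done:
- bot.move_to(position, orientation): joint-space move of the TCP to a pose.
- bot.movel(position, velocity=150, rot=None, f_stop=None): straight line of the TCP; rot=None keeps the orientation; velocity is the mean speed in mm/s. With f_stop (N) it stops when the force on the tool has changed by that much, and returns True; else False.
- bot.goto_joints(angles): joint-space move.
- bot.gripper_to(opening, newtons=None): finger opening in mm; newtons is the grip in N (None keeps the last); returns when the fingers have stopped.
- bot.hold(seconds).
- bot.inverse_kinematics(position, orientation): joint angles nearest the present ones, or None.
- eyes.capture(name): name is "scene" or "side" or "wrist"; returns the picture (480x640x3 uint8, red, green, blue); there is no depth.
- eyes.get_calibration(name): a dict with "fx", "fy", "cx", "cy" (pixels), "k1" (the pictures are not rectified: a ray, as slopes to the right and down, at radius r is drawn at 1 + k1 r^2 times it, then the intrinsics apply), "extrinsics" (4x4, takes a point from camera to world coordinates); the wrist camera has in their place "tool_from_camera" (4x4, takes a point from camera to tool coordinates, whose origin is the TCP and whose axes are the flange's). Camera axes: x right, y down, z forward; pixel columns grow to the right and rows downward; lengths in mm; the calibration is good to about 2 mm. A picture is of the moment at which its call begins: read the wrist's pose just before it. get_calibration takes no time and is no camera call.
A pose or a line that the arm cannot do raises bot.MotionError and nothing moves.
- bot.finish_job(): hands the job in; it is judged then, once.
Readings, each from a call of its own:
- bot.read_t(): time.
- bot.read_qpos(): joint angles.
- bot.read_joint_velocities(): joint speeds.
- bot.read_joint_efforts(): joint torques, N m.
- bot.read_tool_pos(): TCP position.
- bot.read_tcp_rot(): TCP orientation.
- bot.read_wrist_force(): force on the tool from outside, world axes, zero at the start.
- bot.read_ft_torque(): the same for the moment, N m.
- bot.read_opening(): finger opening in mm.
- bot.read_grasp_force(): force on a finger pad.
Only numpy, scipy, OpenCV 4.12 (cv2) and the standard library are available. Lean on these libraries where they do the work, as an engineer would, in place of code of your own. Each camera call takes 0.05 s, during which the arm holds its last target. There are 200 camera calls.

## Task

Take the loaded cassette tray by its handle fin and slide it fully home into the imaging unit, its front plate flush with the unit's face and all four cassettes still lying in their pockets, and let go of it. Only then push down the sprung enabling lever on the console to its middle position, level with the tops of the console's cheeks and never down to its bottom stop, and keep it there for at least two seconds; the program finishes while still holding the lever there. Leave everything else on the bench where it is.

Things in the scene. Friction and masses are not known exactly. Their poses are not given: they have to be found in the camera images.
- reader: Imaging unit, fixed: white box 160 (x) x 160 (y) x 70 mm, clear window in its roof. Origin: centre of underside; +x points into it. Opening in the -x face (x=-80), which looks roughly to the robot's right: 97 wide, 44 high, y=0, at bench level without a floor. Rigid stop inside at x=+40. Two low splayed guides (20 tall) stand 30 out of the face, widening the way in to about 120
- reader_mouth (a point): middle of the lower edge of the unit's opening, in its front face, at bench level; axes as reader
- tray: Aluminium tray, loose, about 0.35 kg, 120 (x) x 90 mm (y), walls 16 tall, floor 4; four of six pockets hold a cassette. Origin: centre of underside. +x end goes in first; at the -x end a front plate 34 tall (outer face x=-60) and the handle fin. Home: +x end against the stop, origin at x=-20, y=0 mm in the unit's frame, axes parallel, plate flush with the unit's face
- tray_fin (a point): grip point on the tray's upright grey handle fin, at x=-82, y=0, z=45 mm of the tray; axes as tray. The fin is 12 mm thick (along y), 40 long (x from -100 to -60), its top 60 above the bench. Pinch it from above across its thickness
- console: Lever console, fixed: low grey base 150 (x) x 76 mm (y), two upright cheeks on its rear half, tops 73 mm above the bench. Origin: centre of underside. Stands at the far left or far right of the work area (a slide warmer has the other place). The lever's free end points along -x, roughly to the robot; its hinge runs along y at x=55, z=68 mm
- lever (a joint): angle of the console's sprung steel lever, rad: 0 = released, free end raised; 0.25 = middle, lever level, its steel top flush with the cheek tops; 0.5 = bottom stop. Grows as the free end is pushed down. Springs back: the pad needs about 4 N at the start of travel, 8 N at the middle, 12 N at the bottom
- lever_pad (a point): centre of the upper face of the black rubber pad (46 x 46 mm) on the lever's free end, 105 mm from the hinge; moves with the lever: about 101 mm above the bench when released, 75 in the middle position, 49 at the bottom stop. Nothing stands beside or above it
- cassette0: white tissue cassette with a paraffin block, loose, 28 x 33 mm, 12 mm tall, lying in a tray pocket; origin: centre of its underside, which starts at x = -38, y = 21.5, z = 4 mm in the tray's frame
- cassette1: white tissue cassette with a paraffin block, loose, 28 x 33 mm, 12 mm tall, lying in a tray pocket; origin: centre of its underside, which starts at x = 0, y = -21.5, z = 4 mm in the tray's frame
- cassette2: white tissue cassette with a paraffin block, loose, 28 x 33 mm, 12 mm tall, lying in a tray pocket; origin: centre of its underside, which starts at x = 0, y = 21.5, z = 4 mm in the tray's frame
- cassette3: white tissue cassette with a paraffin block, loose, 28 x 33 mm, 12 mm tall, lying in a tray pocket; origin: centre of its underside, which starts at x = 38, y = -21.5, z = 4 mm in the tray's frame
- jar: Bystander, leave alone: closed round glass jar with a steel cap, 60 mm across, 75 mm tall; origin: on its underside
- stain_dish: Bystander, leave alone: open rectangular glass staining dish, 60 x 50 mm, 90 mm tall; origin: on its underside
- slide_box: Bystander, leave alone: open cardboard slide box, 110 x 70 mm, 30 mm tall; origin: on its underside
- dish: Bystander, leave alone: flat glass dish, 68 mm across, 12 mm tall; origin: on its underside
- paraffin_block: Bystander, leave alone: single paraffin block on a white backing, 40 x 28 mm, 20 mm tall; origin: on its underside
- brush: Bystander, leave alone: small brush, 150 mm long, lying flat
Mind the look-alikes: they are no part of the job. What is shaped like the tray but orange or yellow is not meant.

How it is judged (in metres and radians):
On the way, in this order (a step that is already met when the one before it is completed fails the run):
1. the tray is fully home in the imaging unit, let go, and the lever is still released (x of tray in the frame of reader between -0.025 and -0.012 m and y of tray in the frame of reader between -0.006 and 0.006 m and angle between the x axis of tray and the x axis of reader, either way round below 0.08 rad and angle between tray's own z axis and vertical below 0.05 rad and value of joint lever below 0.06 rad and contact force between the fingers and tray below 0.1 N), for 0.2 s.
2. the lever is kept in its middle position for two seconds (value of joint lever between 0.18 and 0.32 rad and contact force between any of the arm, the fingers and console above 1.5 N), for 2 s.
At the end, for the whole second after the job is handed in: Robot still presses the lever (over 1.5 N), lever between 0.18 and 0.32 rad; tray untouched, flat and home (origin within 5 mm of its home place, 6 mm sideways, 0.08 rad); all four cassettes flat in their pockets, within 12 mm of their places (all of step 2 and x of tray in the frame of reader between -0.025 and -0.012 m and y of tray in the frame of reader between -0.006 and 0.006 m and angle between the x axis of tray and the x axis of reader, either way round below 0.08 rad and angle between tray's own z axis and vertical below 0.05 rad and x of cassette0 in the frame of tray between -0.05 and -0.026 m and y of cassette0 in the frame of tray between 0.0095 and 0.0335 m and z of each of cassette0, cassette1, cassette2, cassette3 in the frame of tray below 0.01 m and x of cassette1 in the frame of tray between -0.012 and 0.012 m and y of cassette1 in the frame of tray between -0.0335 and -0.0095 m and x of cassette2 in the frame of tray between -0.012 and 0.012 m and y of cassette2 in the frame of tray between 0.0095 and 0.0335 m and x of cassette3 in the frame of tray between 0.026 and 0.05 m and y of cassette3 in the frame of tray between -0.0335 and -0.0095 m and contact force between the fingers and tray below 0.1 N); the arm keeps its last pose, push and grip.
It fails at once if the lever is pushed down to its bottom stop (past 0.45 rad) (value of joint lever above 0.45 rad).
It fails at once if the lever is pressed (past 0.12 rad) while the tray is not home (value of joint lever above 0.12 rad and not (x of tray in the frame of reader between -0.025 and -0.012 m and y of tray in the frame of reader between -0.006 and 0.006 m and angle between the x axis of tray and the x axis of reader, either way round below 0.08 rad and angle between tray's own z axis and vertical below 0.05 rad)).
It fails at once if a bystander is moved by more than 30 mm (distance of any of jar, stain_dish, slide_box, dish, paraffin_block, brush from where it was at the start of the episode above 0.03 m).
It also fails if it takes over 58 s, if anything falls off the work surface, if the arm or the gripper's body presses on something with over 40 N, if the wrist force passes 120 N, or if a joint passes its speed limit or range.

## Working session

There is one attempt and no reset: what is moved stays moved. The work goes in short steps, each a Python script; the robot and the scene stay as the last script left them, time stands still between calls to the robot, and variables do not carry over. Pictures are saved under pics/ and viewed, at most 10 in all, crops included, and the job is handed in when it is done.

```bash
mkdir -p pics; ls; cat > h.py <<'E'
import numpy as np, cv2
from cell import bot, eyes
def ray(name,uv,T=None):
    c=eyes.get_calibration(name)
    K=np.array([[c['fx'],0,c['cx']],[0,c['fy'],c['cy']],[0,0,1.]])
    E=np.array(c['extrinsics']) if T is None else T@np.array(c['tool_from_camera'])
    p=cv2.undistortPoints(np.float64(uv).reshape(-1,1,2),K,np.array([c['k1'],0,0,0,0.])).reshape(-1,2)
    d=np.c_[p,np.ones(len(p))]@E[:3,:3].T
    return E[:3,3],d
def plane(name,uv,z,T=None):
    o,d=ray(name,uv,T); return o+d*((z-o[2])/d[:,2])[:,None]
def proj(name,P,T=None):
    c=eyes.get_calibration(name)
    E=np.array(c['extrinsics']) if T is None else T@np.array(c['tool_from_camera'])
    q=(np.atleast_2d(P)-E[:3,3])@E[:3,:3]; s=q[:,:2]/q[:,2:]; s=s*(1+c['k1']*(s**2).sum(1,keepdims=True))
    return s*[c['fx'],c['fy']]+[c['cx'],c['cy']]
def tool():
    from scipy.spatial.transform import Rotation as R
    q=np.array(bot.read_tcp_rot()); T=np.eye(4); T[:3,:3]=R.from_quat(np.r_[q[1:],q[0]]).as_matrix(); T[:3,3]=bot.read_tool_pos(); return T
def save(name,fn): 
    im=eyes.capture(name); cv2.imwrite('pics/'+fn,im[:,:,::-1]); return im
def down(a): # tool pointing down, tool y along world direction a
    from scipy.spatial.transform import Rotation as R
    y=np.array([np.cos(a),np.sin(a),0]); z=np.array([0,0,-1.]); x=np.cross(y,z)
    q=R.from_matrix(np.c_[x,y,z]).as_quat(); return [float(v) for v in np.r_[q[3],q[:3]]]
E
python3 - <<'E'
from h import *
save('scene','scene.png'); save('side','side.png')
print(eyes.get_calibration('scene'),eyes.get_calibration('side'),eyes.get_calibration('wrist'),bot.tip_extent,bot.read_t(),tool())
E
```

```text
pics
{'fx': 609.0279904298039, 'fy': 609.0279904298039, 'cx': 326.78358818176673, 'cy': 239.4968600478067, 'k1': -0.044221565752919, 'extrinsics': array([[ 3.53591703e-01,  5.61988301e-01, -7.47758020e-01,
         1.55643268e+03],
       [ 9.35319640e-01, -2.01950202e-01,  2.90505227e-01,
        -3.99092137e+02],
       [ 1.22506558e-02, -8.02113001e-01, -5.97046611e-01,
         8.93507360e+02],
       [ 0.00000000e+00,  0.00000000e+00,  0.00000000e+00,
         1.00000000e+00]])} {'fx': 482.1148097219597, 'fy': 482.1148097219597, 'cx': 329.28644414251823, 'cy': 236.97121597560493, 'k1': -0.07227147284691321, 'extrinsics': array([[ 8.23765614e-01, -4.39656051e-01,  3.57928443e-01,
         2.03579876e+02],
       [-5.66599092e-01, -6.16874088e-01,  5.46289143e-01,
        -5.35158243e+02],
       [-1.93825455e-02, -6.52816142e-01, -7.57268381e-01,
         8.22113008e+02],
       [ 0.00000000e+00,  0.00000000e+00,  0.00000000e+00,
         1.00000000e+00]])} {'fx': 388.425658929259, 'fy': 388.425658929259, 'cx': 318.12062022648075, 'cy': 236.31191336323369, 'k1': -0.05575009021489953, 'tool_from_camera': array([[-1.22372043e-03, -9.56496818e-01, -2.91740192e-01,
         7.44620016e+01],
       [ 9.99999239e-01, -1.12429938e-03, -5.08434299e-04,
         2.10041603e-01],
       [ 1.58312474e-04, -2.91740592e-01,  9.56497466e-01,
        -1.26020730e+02],
       [ 0.00000000e+00,  0.00000000e+00,  0.00000000e+00,
         1.00000000e+00]])} 17.0 0.1 [[-9.64088035e-01  2.65582100e-01 -6.39644655e-04  1.52534680e+02]
 [ 2.65582830e-01  9.64086424e-01 -1.76821314e-03  5.53784143e+02]
 [ 1.47066967e-04 -1.87459177e-03 -9.99998232e-01  2.47467302e+02]
 [ 0.00000000e+00  0.00000000e+00  0.00000000e+00  1.00000000e+00]]
```

View pics/scene.png

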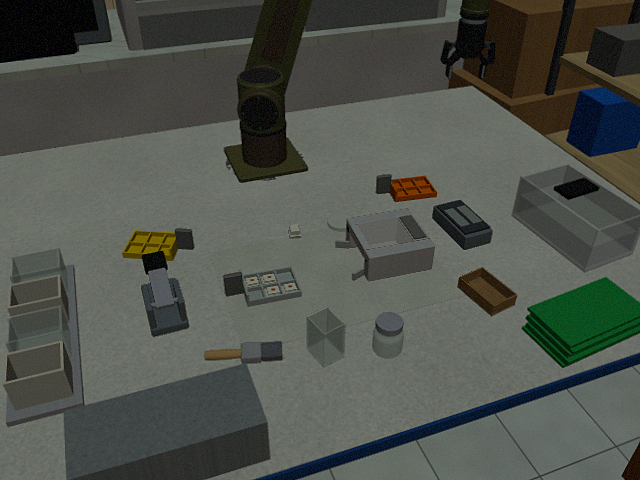

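View pics/side.png

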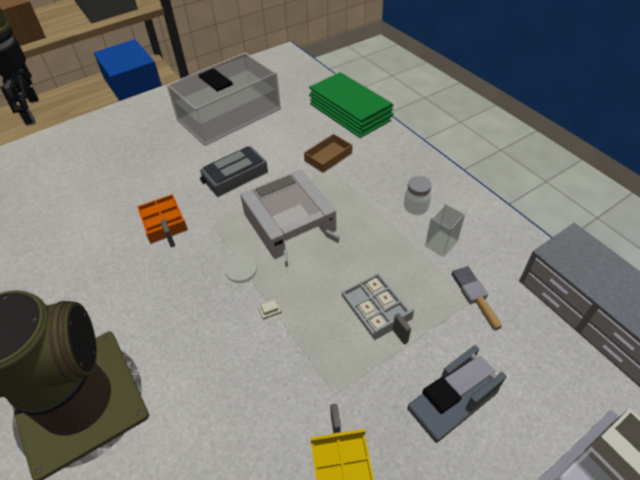

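Both views agree. The wanted tray is the grey, cassette-filled one: scene (270,286), fin (233,283); side (377,305), fin (402,327). The yellow tray at scene (152,245) and the orange one at (410,187) are decoys. The reader is at scene (390,245). The console with the lever is at scene (163,295); the dark box at (462,223) is the slide warmer. The brush at (245,352) and the jar and glass dish near (325–390,335) lie clear of the path.

```bash
python3 - <<'E'
from h import *
print('tray',plane('side',[[377,305]],16),plane('scene',[[271,284]],16))
print('fin',plane('side',[[402,318]],60),plane('scene',[[233,273]],60))
print('reader roof c',plane('side',[[288,210]],70),plane('scene',[[391,232]],70))
print('pad',plane('side',[[441,392]],101),plane('scene',[[154,260]],101))
print('console base near corners side',plane('side',[[410,398],[435,437]],15))
p=plane('side',[[377,305]],16)[0]
for a in (0.3,0,-.3,1.57,-1.57,1.2,-1.2):
  for pos in ([560,60,300],[520,60,320]): print(a,pos,bot.inverse_kinematics(pos,down(a)))
im=cv2.imread('pics/side.png'); cv2.imwrite('pics/c1.png',cv2.resize(im[160:350,230:470],None,fx=3,fy=3,interpolation=cv2.INTER_CUBIC))
E
```

```text
tray [[ 560.91685108 -153.77294347   16.        ]] [[ 569.03060639 -145.22952539   16.        ]]
fin [[ 561.25659581 -223.0284805    60.        ]] [[ 556.76220724 -223.88821977   60.        ]]
reader roof c [[529.86507803 123.15731499  70.        ]] [[548.0859689 151.4289859  70.       ]]
pad [[ 505.5961509  -377.67032816  101.        ]] [[ 509.09784026 -377.17242269  101.        ]]
console base near corners side [[ 490.67608788 -335.81050742   15.        ]
 [ 480.75565099 -410.81840567   15.        ]]
0.3 [560, 60, 300] [ 3.17370869e-02  2.55219619e-01  1.44877322e+00 -4.44089210e-16
  1.43759982e+00 -2.68262913e-01]
0.3 [520, 60, 320] [ 3.41700637e-02  1.85620453e-01  1.49299007e+00 -4.44089210e-16
  1.46298213e+00 -2.65829936e-01]
0 [560, 60, 300] [ 3.17370869e-02  2.55219619e-01  1.44877322e+00 -4.44089210e-16
  1.43759982e+00  3.17370869e-02]
0 [520, 60, 320] [ 3.41700637e-02  1.85620453e-01  1.49299007e+00 -4.44089210e-16
  1.46298213e+00  3.41700637e-02]
-0.3 [560, 60, 300] [ 3.17370869e-02  2.55219619e-01  1.44877322e+00 -4.44089210e-16
  1.43759982e+00  3.31737087e-01]
-0.3 
[... 365 characters left out ...]
0, 300] [ 3.17370869e-02  2.55219619e-01  1.44877322e+00 -4.44089210e-16
  1.43759982e+00  1.60173709e+00]
-1.57 [520, 60, 320] [ 3.41700637e-02  1.85620453e-01  1.49299007e+00 -4.44089210e-16
  1.46298213e+00  1.60417006e+00]
1.2 [560, 60, 300] [ 3.17370869e-02  2.55219619e-01  1.44877322e+00 -4.44089210e-16
  1.43759982e+00 -1.16826291e+00]
1.2 [520, 60, 320] [ 3.41700637e-02  1.85620453e-01  1.49299007e+00 -4.44089210e-16
  1.46298213e+00 -1.16582994e+00]
-1.2 [560, 60, 300] [ 3.17370869e-02  2.55219619e-01  1.44877322e+00 -4.44089210e-16
  1.43759982e+00  1.23173709e+00]
-1.2 [520, 60, 320] [ 3.41700637e-02  1.85620453e-01  1.49299007e+00 -4.44089210e-16
  1.46298213e+00  1.23417006e+00]
```

View pics/c1.png

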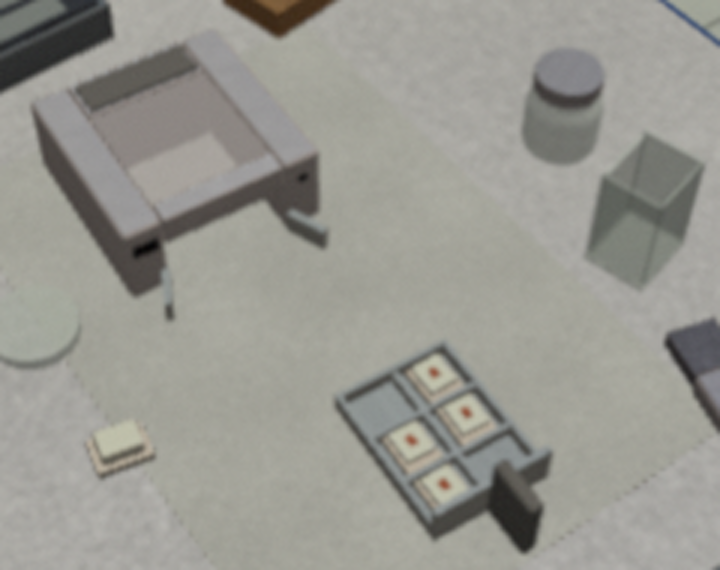

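The crop confirms the choice: a grey tray with four cassettes, the fin on its −x end, pointing away from the reader mouth. Next come wrist views over the reader and over the tray and console.

```bash
python3 - <<'E'
from h import *
print(plane('side',[[242,195],[300,171],[336,211.7],[272.7,239.3]],70).round(1).tolist())
for n,p in (('w1',[480,90,300]),('w2',[480,-240,300])):
    bot.move_to(p,down(np.pi/2)); bot.hold(.2); T=tool(); save('wrist',n+'.png'); np.save(n,T)
print(bot.read_t())
E
```

```text
[[469.9, 223.7, 70.0], [618.9, 215.5, 70.0], [611.7, 58.3, 70.0], [460.5, 69.9, 70.0]]
3.9
```

View pics/w1.png

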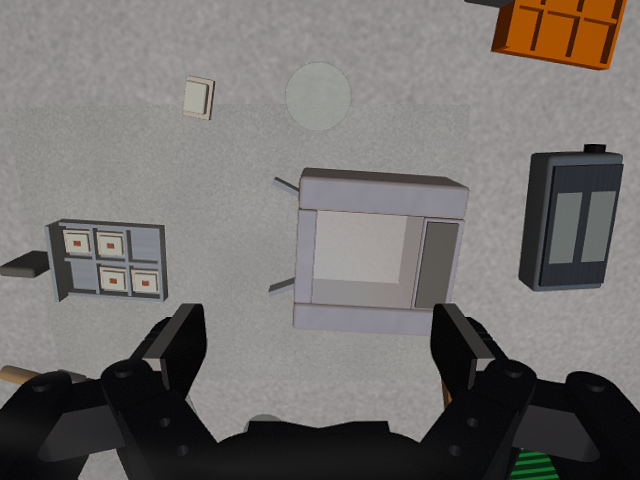

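View pics/w2.png

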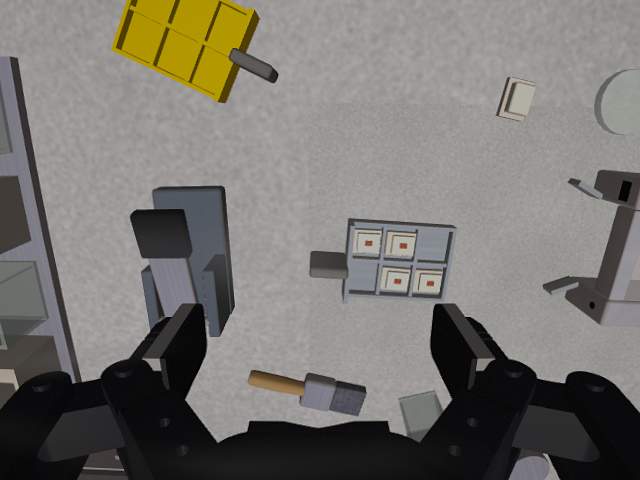

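w1 shows the reader roof with left edge (302,181)–(294,328). w2 shows the tray at (347–455, 219–303), the fin at (310–347, 252–278) and the black lever pad at (161,233). I'll enlarge both for accurate picks.

```bash
python3 - <<'E'
import cv2,numpy as np
a=cv2.imread('pics/w2.png')[205:315,300:465]; b=cv2.imread('pics/w1.png')[160:345,265:480]; c=cv2.imread('pics/w2.png')[180:340,120:240]
r=lambda i,k:cv2.resize(i,None,fx=k,fy=k,interpolation=cv2.INTER_CUBIC)
L=np.zeros((600,800,3),np.uint8)
A=r(a,2.6);L[:A.shape[0],:A.shape[1]]=A
B=r(b,1.6);L[300:300+B.shape[0],:B.shape[1]]=B[:300]
C=r(c,2.8);L[:C.shape[0],450:450+C.shape[1]]=C
for x in range(0,800,50): cv2.line(L,(x,0),(x,5),(0,0,255))
for y in range(0,600,50): cv2.line(L,(0,y),(5,y),(0,0,255))
cv2.imwrite('pics/c2.png',L)
E
```

```text
(no output)
```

View pics/c2.png

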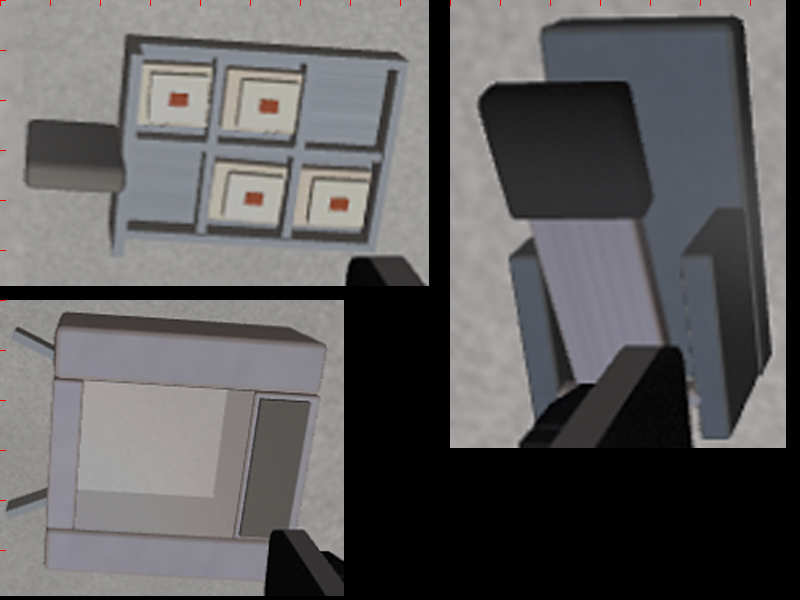

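The zoom gives usable corners: fin top strip (27–123, 165–190), tray +x rim corners (406,62) and (374,247), reader roof corners (57,328), (326,345) and (46,570), and pad corners (480,85), (632,82), (652,212) and (512,218).

```bash
python3 - <<'E'
from h import *
T1,T2=np.load('w1.npy'),np.load('w2.npy')
t=lambda l:np.float64(l)/2.6+[300,205]; r=lambda l:(np.float64(l)-[0,300])/1.6+[265,160]; c=lambda l:(np.float64(l)-[450,0])/2.8+[120,180]
pr=lambda n,p:print(n,p.round(1)[:,:2].tolist())
pr('rim',plane('wrist',t([[406,62],[374,247]]),16,T2))
pr('plate',plane('wrist',t([[131,50],[118,253]]),34,T2))
pr('fin',plane('wrist',t([[27,165],[123,167],[123,191],[27,188]]),60,T2))
pr('cass tags',plane('wrist',t([[178,99],[269,106],[254,198],[338,203]]),16,T2))
pr('roof',plane('wrist',r([[57,328],[326,345],[46,570]]),70,T1))
pr('pad',plane('wrist',c([[480,85],[632,82],[652,215],[512,218],[567,150]]),101,T2))
pr('console base robot-side corners',plane('wrist',c([[543,25],[742,18]]),30,T2))
E
```

```text
rim [[522.4, -86.0], [609.0, -91.2]]
plate [[512.4, -204.8], [602.6, -208.1]]
fin [[551.7, -246.4], [552.5, -209.0], [562.6, -208.8], [561.4, -246.4]]
cass tags [[538.9, -182.6], [542.1, -143.4], [584.9, -147.2], [587.4, -109.6]]
roof [[457.6, 74.8], [467.1, 231.1], [614.2, 65.5]]
pad [[481.7, -401.5], [480.9, -353.5], [524.4, -351.3], [525.6, -397.2], [502.8, -376.4]]
console base robot-side corners [[475.5, -410.0], [473.2, -335.3]]
```

```bash
python3 - <<'E'
from h import *
q=down(-0.069)
bot.move_to([557,-228,130],q); bot.gripper_to(60,40)
print(bot.movel([557,-228,45],120,f_stop=15), bot.read_tool_pos())
print(bot.gripper_to(0,40),bot.read_opening(),bot.read_grasp_force(),bot.read_wrist_force(),bot.read_t())
q=down(-0.061); u=np.array([np.sin(.061),np.cos(.061),0]); m=np.array([536,69,45.])
# line up, tray front 20 mm ahead of the guides' tips
p=m-u*(142+30+15)
print(p,bot.movel(list(p),80,rot=q)); bot.hold(.2)
T=tool(); np.save('w3',T); save('wrist','w3.png'); save('side','s3.png')
print(bot.read_tool_pos(),bot.read_wrist_force(),bot.read_opening(),bot.read_t())
E
```

```text
False [ 557.5093293  -228.25244501   45.43680501]
False 11.413975824165714 40.73158085346222 [-0.47184464  0.04019301  4.42635114] 7.15
[ 524.60007293 -117.65219437   45.        ] False
[ 525.43385841 -117.47779181   45.72316392] [ 1.26398772 -2.23846653  6.44669636] 11.550620745508304 9.0417
```

View pics/w3.png

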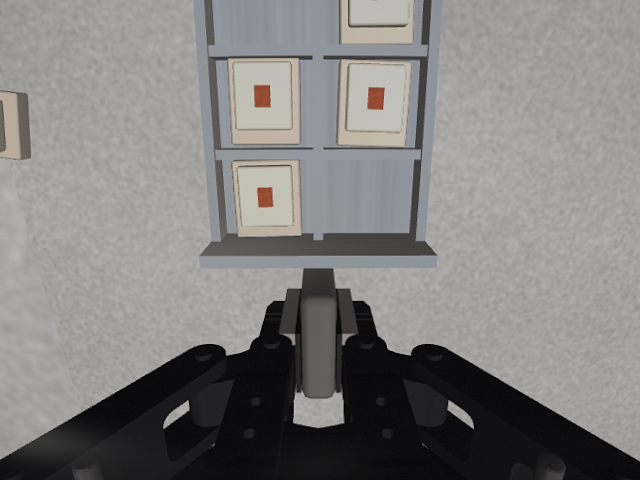

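The fin is well centred between the pads and the tray is straight in the tool frame (plate row ≈258, level), with cassettes seated. Next I check the line-up against the mouth in the side view.

```bash
python3 - <<'E'
import cv2
im=cv2.imread('pics/s3.png')
cv2.imwrite('pics/c3.png',cv2.resize(im[185:325,235:422],None,fx=4.2,fy=4.2,interpolation=cv2.INTER_CUBIC))
E
```

```text
(no output)
```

View pics/c3.png

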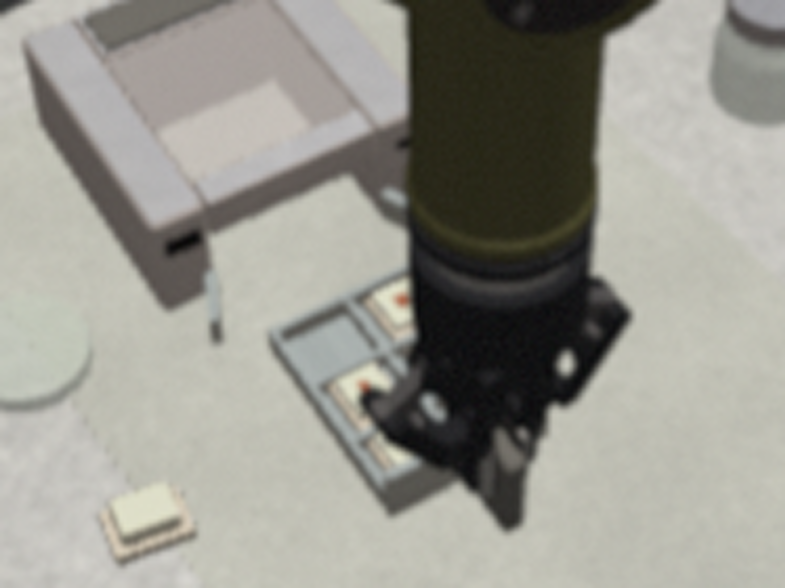

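```bash
python3 - <<'E'
from h import *
f=lambda x,y,z:plane('side',[[x/4.2+235,y/4.2+185]],z)[0]
u=np.array([np.sin(.061),np.cos(.061),0]); v=np.array([-u[1],u[0],0])
m=np.array([536,69,0])
for n,a in (('tray +x+y corner (45)',(271,335,16)),('tray plate corner bottom(45)',(393,515,0)),('roof corner(80)',(149,224,70)),('opening top corner(48.5)',(210,233,44)),('reader foot corner(80)',(170,309,0)),('guide tip foot(~60)',(216,342,0)),('guide tip top',(214,322,20))):
    P=f(*a); print(n,P.round(1),'along',((P-m)@u).round(1),'lat',((P-m)@v).round(1))
E
```

```text
tray +x+y corner (45) [489.7  19.1  16. ] along -52.7 lat 43.2
tray plate corner bottom(45) [485.2 -95.1   0. ] along -166.9 lat 40.7
roof corner(80) [458.1  74.8  70. ] along 1.1 lat 78.1
opening top corner(48.5) [489.2  72.7  44. ] along 0.8 lat 47.0
reader foot corner(80) [461.6  74.8   0. ] along 1.2 lat 74.6
guide tip foot(~60) [470.   42.5  -0. ] along -30.4 lat 64.3
guide tip top [469.2  39.9  20. ] along -33.1 lat 64.9
```

Tray and reader show the same lateral offset in this camera (about −2 mm each), so they are lined up. Pushing in.

```bash
python3 - <<'E'
from h import *
u=np.array([np.sin(.061),np.cos(.061),0]); m=np.array([536,69,45.])
al=lambda:(np.array(bot.read_tool_pos())-m)@u
print(bot.movel(list(m-u*45),70,f_stop=20),al(),bot.read_wrist_force(),bot.read_tool_pos())
print(bot.movel(list(m-u*8),20,f_stop=10),al(),bot.read_wrist_force(),bot.read_opening(),bot.read_t())
T=tool(); np.save('w4',T); save('wrist','w4.png')
E
```

```text
False -45.31040513754751 [-0.02918897 -5.30673313  8.44647006] [533.28630487  23.77090498  45.70503861]
True -20.786697071777564 [-1.24774673 -1.67232884  4.36196015] 11.577016027279583 12.4417
```

View pics/w4.png

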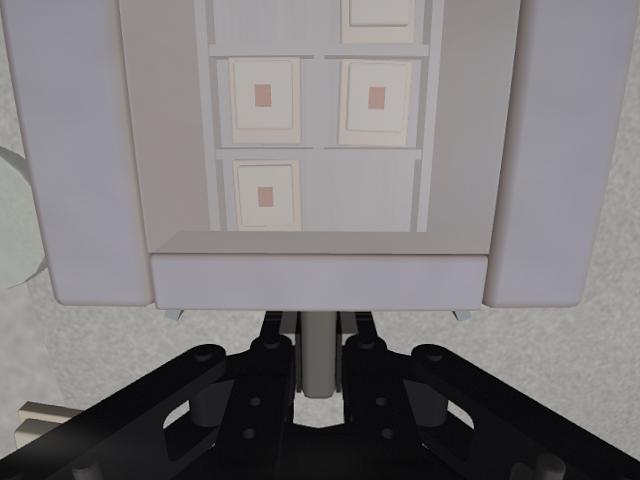

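The tray met the stop at TCP −20.8 mm (expected −22). The fin (col 319) is centred in the opening (cols 150–488), the plate is under the front edge, and the cassettes are seated. Releasing, then moving above the lever and checking both.

```bash
python3 - <<'E'
from h import *
bot.gripper_to(45); bot.hold(.3)
p=np.array(bot.read_tool_pos()); bot.movel([p[0],p[1],170],100); bot.hold(.3)
T=tool(); a=save('wrist','w5.png')
bot.move_to([502,-290,190],down(0.0)); bot.gripper_to(0,20)
b=save('side','s5.png'); bot.move_to([503,-376,150],down(0.0)); bot.hold(.3)
print(bot.tip_extent,bot.read_tool_pos(),bot.read_wrist_force(),bot.read_t())
r=lambda i,k:cv2.resize(i,None,fx=k,fy=k,interpolation=cv2.INTER_CUBIC)
L=np.zeros((600,800,3),np.uint8); L[:360,:480]=r(a,.75); C=r(b[160:300,230:390],2.0); L[:280,480:800]=C
D=r(b[340:440,400:510],2.4); L[360:600,:264]=D
cv2.imwrite('pics/c5.png',L[:,:,::-1])
E
```

```text
17.0 [ 503.35046052 -375.19261857  150.75864996] [-0.01524653 -0.017488    0.0443288 ] 17.55
```

View pics/c5.png

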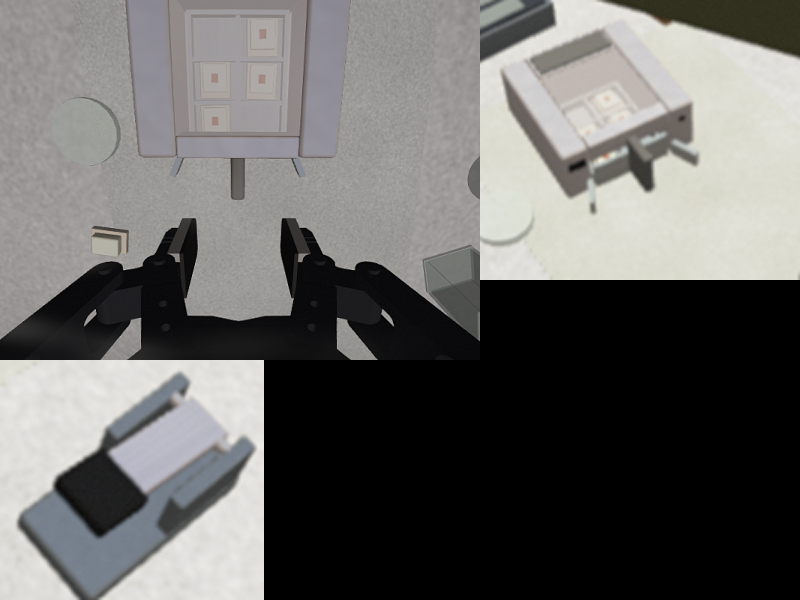

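The tray is home: the plate is flush under the face, the fin is centred (col 237 vs mouth middle 239), and the cassettes lie flat. The lever is released. Pressing it.

```bash
python3 - <<'E'
from h import *
bot.movel([503,-376,125],80); bot.hold(.2)
print(bot.movel([503,-376,100],12,f_stop=2.5),bot.read_tool_pos(),bot.read_wrist_force())
z=bot.read_tool_pos()[2]
print(bot.movel([502,-376,93],15),bot.read_tool_pos(),bot.read_wrist_force()); bot.hold(.3)
print(bot.read_tool_pos(),bot.read_wrist_force(),bot.read_t())
E
```

```text
True [ 502.80055056 -376.01973239  119.74054625] [ 0.63098199 -0.31692242  3.92710666]
False [ 500.32514179 -375.51718049   92.86905485] [-5.08654431 -0.13513361  8.27704785]
[ 500.34172235 -375.50857374   92.86886256] [-4.81520622 -0.48903635  7.76920503] 21.1917
```

```bash
python3 - <<'E'
from h import *
bot.hold(2.8); print(bot.read_tool_pos(),bot.read_wrist_force(),bot.read_t()); print(bot.finish_job())
E
```

```text
[ 500.31230567 -375.55158783   92.90927528] [-5.18886307 -1.16559493  6.87277166] 23.9917
the job is handed in; nothing more can be done
None
```

The tray is home in the imaging unit and released with all four cassettes seated, and I handed the job in at about 24 s with the lever still held near its middle position (about 27 mm down, 7–8 N, angle not read directly). The hand-in returned no verdict.

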